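Clear the relay feeder and make up two repair kits

ROBOT

A 7-joint arm with a two-finger parallel gripper is mounted at the origin on the work surface. World frame = base frame: x ahead of the robot, y to its left, z up, the work surface at z = 0. Lengths are in m, angles in rad, forces in N, time in s.
With the tool pointing down it reaches from about 0.4 to 0.85 m from the base axis. Payload 10.4 kg.
Tool frame: the origin (TCP) lies on the centre line of the jaws, within the pads' length; the fingertips stand 11 mm ahead of it and the grasp point (between the pads) lies 8 mm behind it (tip_reach is the distance from the TCP to the fingertips, in m); z points along the fingers, y is the line along which they close (so a half turn about z gives the same grasp; the last joint's range is limited). The gripper opens to 85 mm and grips with 20 to 120 N. Pads are 22 mm wide; open, the fingers measure 114 mm over their backs; the gripper's body (76 mm by 85 mm) begins 54 mm behind the grasp point. The pads swing forward as they close: fully open they stand 13 mm farther back than shut.
Start: joints at [1.145, 0.332, -0.065, 1.46, 0.022, 1.35, -0.088], TCP at [0.245, -0.575, 0.242] pointing down, gripper open.
Joint ranges: [-2.6, 2.6], [-0.5, 2.12], [-1.47, 1.34], [0.16, 2.42], [-1.27, 4.41], [0.06, 2.06], [-2.6, 2.6]. Speed limits (rad/s): [2.22, 2.22, 2.79, 2.79, 3.14, 3.14, 3.14].

INTERFACE

Orientations are given as a unit quaternion [x, y, z, w].
In Python, from workcell import get_obs, camera, hand_in, tip_reach gives the robot as it stands. The module is installed in compiled form; this text tells all that it offers.
- The arm moves only by the tool move_arm, never from a script. Its argument "plan" is a list of rows, each an object with "delta_pos": the shift along the tool's x, y, z in m, a list of three; "turn": the turn, a rotation vector about the tool's x, y, z in rad, a list of three; "fingers": the closure, from 0 (fully open) to 1 (shut). A call has 1 to 12 rows; each row is the pose to reach, as a shift and turn from the pose commanded when the call began, along the tool's axes at that moment; what a row does not reach only later rows make up. A row lasts 1/8 s, in which the tool goes at most 62.5 mm and 10.7 degrees, less where a joint would pass 70% of its speed; a pose out of reach is approached as far as the arm can. A call with a gripper value outside its range is refused whole. The fingers move at their own pace and stop on an object; "force" is the grip in N (left out, the last holds). Time passes only in rows, so rows that repeat a pose let the fingers close. It gives the time, the measured TCP pose, the force, the opening and the grip force at its end, in the units of the state.
- get_obs(): the state, without advancing time (a new reading comes with each control period).
- camera(name): name is "scene" or "top"; returns a dict with "color" (384x512x3 uint8, red, green, blue), "range_z" (384x512 float32, m along the optical axis (not along the pixel's ray), 0 where there is no reading), "fx", "fy", "cx", "cy" (pixels), "k1" (the pictures are not rectified: a ray, as slopes to the right and down, at radius r is drawn at 1 + k1 r^2 times it, then the intrinsics apply), "R" (3x3) and "t" (3): a world point X has camera coordinates R X + t. Camera axes: x right, y down, z forward; pixel columns grow to the right and rows downward; lengths in m; the calibration is good to about 2 mm. A picture is of the moment at which its call begins.
- hand_in(): hands the job in; it is judged then, once.
The state is a dict: "clock": time; "joint_pos": joint angles; "joint_velocities": joint speeds; "tau": joint torques, N m; "position": TCP position; "ee_rot": TCP orientation; "ft_force": force on the tool from outside, world axes, zero at the start; "torque": the same for the moment, N m; "grip_width": opening from 0.0 (shut) to 1.0 (fully open); "grasp_force": force on a finger pad.
Only numpy, scipy, OpenCV 4.12 (cv2) and the standard library are available. Lean on these libraries where they do the work, as an engineer would, in place of code of your own. Each camera call takes 0.05 s, during which the arm holds its last target. There are 200 camera calls.

TASK

Make up the two repair kits: the blue tray gets the black capacitor and one orange relay, the yellow tray gets the ivory knob and one orange relay, every part standing upright on the tray floor in a compartment of its own. A wide black relay that does not belong there is stuck in the relay feeder: before taking any orange relay, lift it out and put it in the red reject bin, so that both orange relays slide down to the stop, where you pick them up. Leave the green display board where it lies.

Things in the scene. Friction and masses are not known exactly. Their poses are not given: they have to be found in the camera images.
- feeder: Fixed gravity feeder: aluminium rail on a grey foot (190 x 64 mm). Origin on the table under the stop's inner face; +x: level, up the rail. The slippery rail floor starts at (0,0,30) mm and climbs 18 degrees for 175 mm, 34 mm wide. Side guides 7 mm high (above the rail floor), 20 mm apart up to 45 mm from the stop, 26 mm apart beyond 50 mm. Stop: 18 mm high, 18 mm wide.
- wrong_relay: The wrong relay: a wide black box, 30 long (its x) x 24 wide (its y) x 26 mm high (its z), 30 g. At the start in the wide part of the rail, its lower end stuck at the mouth of the narrow part, tilted 18 degrees with the rail, x up the rail. Nothing clamps it: it lifts straight out. Origin: centre of its underside.
- relay_1: Orange relay with dark base and pale label on top: 32 long (its x) x 18 wide (y) x 26 mm high (z), about 22 g. At the start in the feeder against the black relay's upper end, tilted 18 degrees, x up the rail; slides down to the stop by itself when nothing is in front, origin then at about (15,0,35) mm in the feeder frame. May go in either tray. Origin: centre of its underside.
- relay_2: The second orange relay, same as relay_1; at the start right behind it, higher up the rail. It follows relay_1 down (origin then at about (46,0,45) mm in the feeder frame) and slides on to the stop once relay_1 is taken. May go in either tray. Origin: centre of its underside.
- capacitor: Screw-terminal capacitor: upright black cylinder, 35 mm in diameter and 60 mm high, with two brass terminals 6 mm high (8 mm thick, 13 mm apart) on its top; about 80 g. Stands loose on the table. Origin: centre of its underside, z up.
- knob: Ivory instrument knob standing on its skirt: skirt 38 mm in diameter and 5 mm high, above it the fluted grip 30 mm in diameter, 28 mm high in all, a black pointer line on top; about 25 g. Stands loose on the table. Origin: centre of its underside, z up.
- blue_tray: Blue kit tray, fixed, 68 (its x) x 180 (its y) mm outside, walls 4 mm thick and 16 mm high, floor 3 mm thick; a divider at y = 0 makes two compartments, each 60 (x) x 84 (y) mm inside, centred at (0, 44) and (0, -44) mm. Origin: centre of its underside, on the table.
- yellow_tray: Yellow kit tray, fixed, the same size and layout as the blue one. Origin: centre of its underside, on the table.
- reject_bin: Red reject bin, fixed, open on top: 110 x 110 mm outside, 45 mm high, walls and floor 3 mm thick. Origin: centre of its underside, on the table.
- display_board: Green display board lying flat on the table, 60 (its x) x 100 (its y) mm, with a grey screen on it, 13 mm high in all. Not part of the job. Origin: centre of its underside.
Mind the look-alikes: they are no part of the job. There is more than one size of the blue_tray; the one meant has the size given above.

How it is judged:
On the way:
1. with the black relay lifted out of the feeder, both orange relays have slid down to the stop (x of relay_1 in the frame of feeder between 0 and 0.03 m and y of relay_1 in the frame of feeder between -0.008 and 0.008 m and z of relay_1 in the frame of feeder between 0.028 and 0.045 m and x of relay_2 in the frame of feeder between 0.03 and 0.065 m and y of relay_2 in the frame of feeder between -0.01 and 0.01 m and z of relay_2 in the frame of feeder between 0.036 and 0.055 m and distance of wrong_relay from where it was at the start of the episode above 0.035 m), for 0.2 s.
At the end, for the whole second after the job is handed in: Blue tray: capacitor and one orange relay; yellow tray: knob and the other relay; one part per compartment, on the tray floor (within 5 mm), upright within 0.2 rad. Black relay in the red bin (within 52 mm of its centre each way, under 32 mm high). All five at rest (below 10 mm/s) (((z of capacitor in the frame of blue_tray between -0.001 and 0.008 m and angle between each of capacitor, relay_1, knob, relay_2's own z axis and vertical below 0.2 rad and z of relay_1 in the frame of blue_tray between -0.001 and 0.008 m and ((x of capacitor in the frame of blue_tray between -0.03 and 0.03 m and y of capacitor in the frame of blue_tray between 0.004 and 0.086 m and x of relay_1 in the frame of blue_tray between -0.03 and 0.03 m and y of relay_1 in the frame of blue_tray between -0.086 and -0.004 m) or (x of capacitor in the frame of blue_tray between -0.03 and 0.03 m and y of capacitor in the frame of blue_tray between -0.086 and -0.004 m and x of relay_1 in the frame of blue_tray between -0.03 and 0.03 m and y of relay_1 in the frame of blue_tray between 0.004 and 0.086 m)) and z of knob in the frame of yellow_tray between -0.001 and 0.008 m and z of relay_2 in the frame of yellow_tray between -0.001 and 0.008 m and ((x of knob in the frame of yellow_tray between -0.03 and 0.03 m and y of knob in the frame of yellow_tray between 0.004 and 0.086 m and x of relay_2 in the frame of yellow_tray between -0.03 and 0.03 m and y of relay_2 in the frame of yellow_tray between -0.086 and -0.004 m) or (x of knob in the frame of yellow_tray between -0.03 and 0.03 m and y of knob in the frame of yellow_tray between -0.086 and -0.004 m and x of relay_2 in the frame of yellow_tray between -0.03 and 0.03 m and y of relay_2 in the frame of yellow_tray between 0.004 and 0.086 m))) or (z of capacitor in the frame of blue_tray between -0.001 and 0.008 m and angle between each of capacitor, relay_2, knob, relay_1's own z axis and vertical below 0.2 rad and z of relay_2 in the frame of blue_tray between -0.001 and 0.008 m and ((x of capacitor in the frame of blue_tray between -0.03 and 0.03 m and y of capacitor in the frame of blue_tray between 0.004 and 0.086 m and x of relay_2 in the frame of blue_tray between -0.03 and 0.03 m and y of relay_2 in the frame of blue_tray between -0.086 and -0.004 m) or (x of capacitor in the frame of blue_tray between -0.03 and 0.03 m and y of capacitor in the frame of blue_tray between -0.086 and -0.004 m and x of relay_2 in the frame of blue_tray between -0.03 and 0.03 m and y of relay_2 in the frame of blue_tray between 0.004 and 0.086 m)) and z of knob in the frame of yellow_tray between -0.001 and 0.008 m and z of relay_1 in the frame of yellow_tray between -0.001 and 0.008 m and ((x of knob in the frame of yellow_tray between -0.03 and 0.03 m and y of knob in the frame of yellow_tray between 0.004 and 0.086 m and x of relay_1 in the frame of yellow_tray between -0.03 and 0.03 m and y of relay_1 in the frame of yellow_tray between -0.086 and -0.004 m) or (x of knob in the frame of yellow_tray between -0.03 and 0.03 m and y of knob in the frame of yellow_tray between -0.086 and -0.004 m and x of relay_1 in the frame of yellow_tray between -0.03 and 0.03 m and y of relay_1 in the frame of yellow_tray between 0.004 and 0.086 m)))) and x of wrong_relay in the frame of reject_bin between -0.052 and 0.052 m and y of wrong_relay in the frame of reject_bin between -0.052 and 0.052 m and z of wrong_relay in the frame of reject_bin between 0 and 0.032 m and linear speed of each of relay_1, relay_2, wrong_relay, capacitor, knob below 0.01 m/s); the robot touches nothing.
It fails at once if the green display board was shifted by more than 20 mm (distance of display_board from where it was at the start of the episode above 0.02 m).
It also fails if it takes over 141 s, if anything falls off the work surface, if the arm or the gripper's body presses on something with over 40 N, if the wrist force passes 120 N, or if a joint passes its speed limit or range.

## Working session

There is one attempt and no reset: what is moved stays moved. The work goes in short steps, Python scripts to look and compute and a tool call to move; the robot and the scene stay as the last step left them, time stands still between calls to the robot, and variables do not carry over. Pictures are saved under pics/ and viewed, at most 14 in all, crops included, and the job is handed in when it is done.

Besides the shell and the picture viewer there is one more tool, called after "Call:" by a JSON object that holds its "api" and its "payload". move_arm: Moves the arm, as the interface text tells. Its arguments: {"type":"object","properties":{"plan":{"type":"array","items":{"type":"object","properties":{"delta_pos":{"type":"array","items":{"type":"number"}},"turn":{"type":"array","items":{"type":"number"}},"fingers":{"type":"number"}}}},"force":{"type":"number"}},"required":["plan"]}

```bash
mkdir -p pics
cat > h.py <<'E'
import numpy as np, cv2
from workcell import get_obs, camera
def shot(n,name):
    c=camera(n); cv2.imwrite(f'pics/{name}.png',cv2.cvtColor(c['color'],cv2.COLOR_RGB2BGR)); np.savez(f'pics/{name}.npz',**c); return c
def cloud(c):
    h,w=c['range_z'].shape
    u,v=np.meshgrid(np.arange(w),np.arange(h))
    x=(u-c['cx'])/c['fx']; y=(v-c['cy'])/c['fy']; a,b=x.copy(),y.copy()
    for _ in range(8):
        s=1+c['k1']*(a*a+b*b); a=x/s; b=y/s
    d=np.dstack([a,b,np.ones_like(a)])
    P=(d*c['range_z'][...,None]-c['t'])@c['R']
    return P,d@c['R'],-c['R'].T@c['t']
def onplane(c,u,v,z):
    _,d,o=cloud(c); r=d[int(round(v)),int(round(u))]; return o+r*(z-o[2])/r[2]
E
python3 - <<'E'
from h import *
o=get_obs(); print({k:np.round(v,3) for k,v in o.items()})
for n in('scene','top'):
    c=shot(n,n+'0'); print(n,c['R'].round(3).tolist(),c['t'],c['fx'],c['k1'], (-c['R'].T@c['t']).round(3))
    cv2.imwrite(f'pics/{n}0b.png',cv2.resize(cv2.imread(f'pics/{n}0.png'),(800,600),interpolation=cv2.INTER_CUBIC))
E
```

```text
{'clock': np.float64(0.0), 'joint_pos': array([ 1.145,  0.333, -0.065,  1.461,  0.022,  1.35 , -0.088]), 'joint_velocities': array([ 0.001,  0.001,  0.   , -0.   ,  0.002, -0.   ,  0.   ]), 'tau': array([ 2.0000e-03, -6.2544e+01,  5.1000e-02, -3.9161e+01,  1.6000e-02,
        1.0000e-02,  0.0000e+00]), 'position': array([ 0.245, -0.575,  0.242]), 'ee_rot': array([ 0.98 ,  0.2  , -0.   , -0.001]), 'ft_force': array([ 0.048, -0.273, -0.046]), 'torque': array([-0.018, -0.029,  0.078]), 'grasp_force': np.float64(0.0), 'grip_width': np.float64(1.0)}
scene [[0.873, 0.488, -0.018], [0.252, -0.481, -0.84], [-0.419, 0.728, -0.543]] [-0.4734579  -0.12399928  1.32280193] 413.5771059832587 -0.046923076673759764 [ 0.998 -0.792  0.605]
top [[0.018, -1.0, -0.008], [-1.0, -0.018, -0.021], [0.021, 0.009, -1.0]] [-0.05566108  0.56148019  0.97184315] 384.33950441304665 -0.07294121905717497 [ 0.542 -0.054  0.983]
```

View pics/scene0b.png

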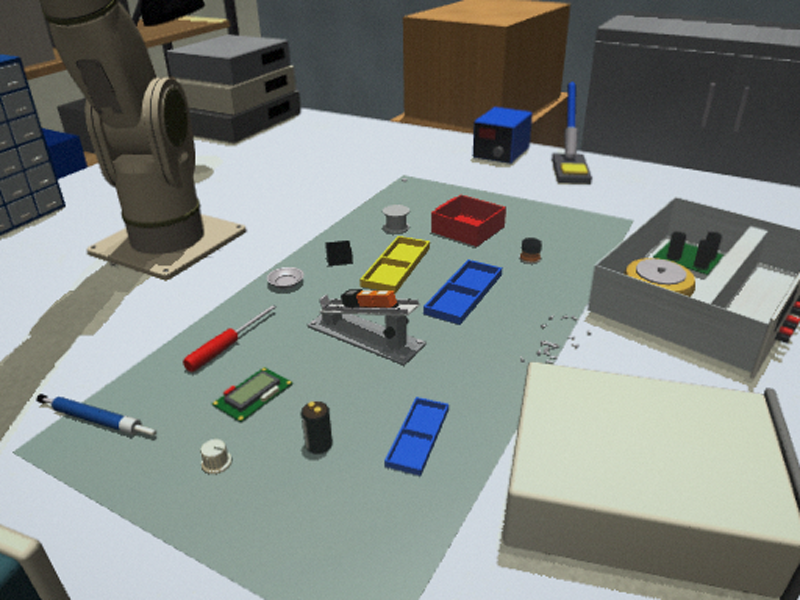

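View pics/top0b.png

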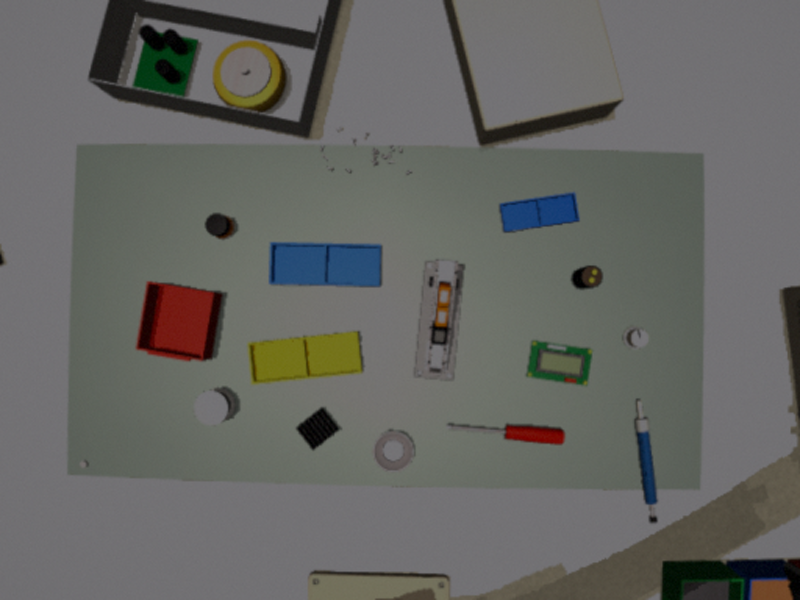

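Top view (800x600 px): the feeder is at (440,320), with the black relay at (440,335) and the orange relays at (441,315) and (443,293). The red bin is at (180,322) and the yellow tray at (305,357).

Look-alikes:
- **Blue trays:** (326,264) is the large one and (539,212) the small one.
- **Dark cylinders:** (588,277) has brass terminals, so it is the capacitor. (220,225) has no terminals.
- **Pale round parts:** (636,338) is small with a pointer line and skirt, so it is the knob. (212,407) is larger and plain.

Next I measure these and check them in one enlarged crop.

```bash
cat > m.py <<'E'
from h import *
C={n:dict(np.load(f'pics/{n}0.npz')) for n in('top','scene')}
boxes={'blueA':((165,148,250,190),'b'),'blueB':((312,120,375,152),'b'),'yellow':((152,205,238,250),'y'),'red':((82,175,147,235),'r'),'capacitor':((360,165,392,190),'k'),'cyl2':((126,130,156,158),'k'),'knob':((394,205,420,226),'w'),'orange':((270,175,298,213),'o'),'board':((335,215,382,248),'g'),'feeder':((264,163,300,245),'all')}
def mask(rgb,k):
    hsv=cv2.cvtColor(rgb,cv2.COLOR_RGB2HSV); H,S,V=[hsv[...,i].astype(int) for i in range(3)]
    return {'b':(H>95)&(H<125)&(S>120),'y':(H>20)&(H<35)&(S>120),'r':((H<8)|(H>172))&(S>140),'o':(H>5)&(H<20)&(S>150)&(V>90),'g':(H>45)&(H<85)&(S>90),'k':V<70,'w':(S<45)&(V>120),'all':V>=0}[k]
if __name__=='__main__':
    c=C['top']; P,_,_=cloud(c)
    for n,((a,b,e,f),k) in boxes.items():
        m=np.zeros(P.shape[:2],bool); m[b:f,a:e]=True
        m&=(c['range_z']>0)&(mask(c['color'],k) if k not in'kw' else P[...,2]>.012)
        p=P[m]
        if n!='feeder':
            r=cv2.minAreaRect((p[:,:2]*1000).astype(np.float32)); print(n,len(p),'ctr',np.round(r[0],1),'size',np.round(r[1],1),'ang',round(r[2],1),'z pct',np.percentile(p[:,2]*1000,[2,25,50,75,98]).round(1))
        if k in 'kw':
            t=p[p[:,2]>np.percentile(p[:,2],90)-.008]; print('   top ctr',(t.mean(0)*1000).round(1))
    # scene view heights
    c=C['scene']; P2,_,_=cloud(c)
    for n,x,y in (('table',.45,-.25),):pass
    for n,(a,b,e,f) in {'capacitor':(190,254,214,294),'knob':(126,280,150,304),'yellow':(230,150,276,188),'blueA':(270,166,322,208),'orange':(228,184,255,198)}.items():
        q=P2[b:f,a:e].reshape(-1,3); q=q[(q[:,2]>.008)&(q[:,2]<.2)]
        print('scene',n,'z',np.percentile(q[:,2]*1000,[50,90,98]).round(1),'xy lo/hi',np.percentile(q[:,:2]*1000,[2,98],axis=0).round(0).tolist())
    c=C['top']
    q=P[165:245,264:300].reshape(-1,3); print('table z',np.median(P[150:160,240:260,2]).round(4))
    z=P[...,2]*1000
    for v in range(162,246,3): print(v,' '.join(f'{z[v,u]:4.0f}' for u in range(262,302,2)))
    im=c['color']; cr=[im[y-22:y+22,x-29:x+29] for x,y in ((209,169),(345,136),(376,177),(141,144),(407,216),(136,260))]
    cr=[cv2.resize(i,(260,200),interpolation=cv2.INTER_CUBIC) for i in cr]
    f=cv2.resize(im[158:248,255:310],(260,400),interpolation=cv2.INTER_CUBIC)
    g=np.hstack([np.vstack([np.hstack(cr[:2]),np.hstack(cr[2:4])]),f])
    cv2.imwrite('pics/crop1.png',cv2.cvtColor(cv2.convertScaleAbs(np.vstack([g,np.hstack(cr[4:]+[f[:200]])]),alpha=1.5),cv2.COLOR_RGB2BGR))
E
python3 m.py
```

```text
blueA 1851 ctr [619.6  96.7] size [180.2  66.9] ang 89.8 z pct [-0.2  2.3  3.7  5.7 18.5]
blueB 887 ctr [ 711.4 -251.5] size [ 47.1 124.4] ang 9.6 z pct [-0.6  1.9  3.4  5.6 13.2]
yellow 1858 ctr [467.6 125.9] size [ 67.6 180.3] ang 7.8 z pct [ 0.1  2.6  3.9  5.8 18.4]
red 2139 ctr [521.2 329.7] size [112.7 113.3] ang 81.3 z pct [ 0.1  3.   4.8 23.9 47. ]
capacitor 231 ctr [ 603.6 -322.1] size [34.8 33.4] ang 89.6 z pct [16.5 48.1 60.2 61.5 67.3]
   top ctr [ 604.1 -321.8   61.3]
cyl2 201 ctr [679.3 268.6] size [36.7 36.1] ang 27.0 z pct [13.  34.1 35.6 36.8 39. ]
   top ctr [679.3 268.6  35.8]
knob 125 ctr [ 509.1 -409.9] size [25.2 29.4] ang 2.8 z pct [13.5 26.2 27.7 29.  31.3]
   top ctr [ 508.9 -409.8   27.9]
orange 81 ctr [553.5 -92.4] size [16.2 58.8] ang 84.2 z pct [78.6 84.4 88.5 95.  99.9]
board 358 ctr [ 465.7 -288.2] size [99.4 58.4] ang 82.6 z pct [ 1.5  4.1  5.4  6.6 11.3]
scene capacitor z [46.8 60.4 65. ] xy lo/hi [[595.0, -342.0], [625.0, -311.0]]
scene knob z [26.  28.3 29.2] xy lo/hi [[501.0, -427.0], [528.0, -399.0]]
scene yellow z [14.  81.6 95.9] xy lo/hi [[431.0
[... 2398 characters left out ...]
7    6   36   40   37   39   37   46   38    5    8    3   -1   -1    1    1
228    3    3   -1    6    9    6   45   36   39   35   37   43   37    8    6    4   -3    2   -2    2
231    0    2    7    5    7   35   40   29   35   34   35   41    8    8    4    3   -1   -1    2    4
234    4    1    4    6    5   31   37   30   33   31   33   37    2    6    9    1    3    2    3    2
237   -1    1    5   11    6    5    7   42   39   40   38   30    6    8    8    1    1    1    1    1
240   -2    2    4    6    9    9    6    6    9    5    6    3   10    6    5    1    1    0    0    3
243    0   -0    0   -3    2   -2    2    0    4   -1    1    0    7    7    5   -1    0    1    1    0
```

View pics/crop1.png

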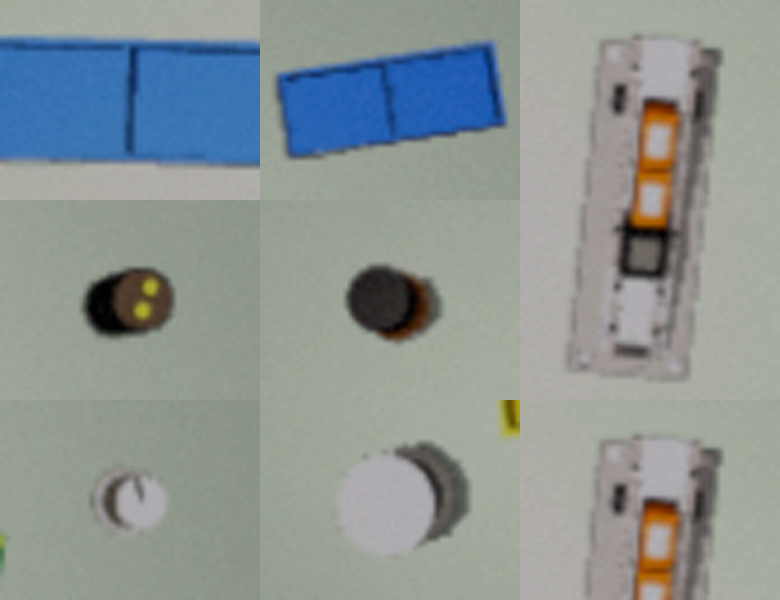

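The crop confirms the choices: the left blue tray (180x67 mm) is the one meant, the cylinder with two brass terminals is the capacitor, and the small part with the pointer is the knob. Next is the feeder fit and a planning helper.

```bash
cat > plan.py <<'E'
from h import *
from scipy.spatial.transform import Rotation as R
def rot(yaw,tilt=0):
    "tool down, tool x at heading yaw (deg), tilted so that x climbs by tilt (deg)"
    return R.from_euler('z',yaw,degrees=True)*R.from_euler('y',-tilt,degrees=True)*R.from_euler('x',180,degrees=True)
def plan(*wps):
    "wps: (xyz m, yaw, tilt) -> shifts in present tool axes"
    o=get_obs(); q=R.from_quat(o['ee_rot']); print('t',round(float(o['clock']),2),'pos',o['position'].round(4))
    for p,y,t in wps:
        d=q.inv().apply(np.array(p)-o['position']); w=(q.inv()*rot(y,t)).as_rotvec()
        print('d',d.round(4).tolist(),'turn',w.round(3).tolist(),'rows>=%.1f'%max(np.linalg.norm(d)/.0625,np.degrees(np.linalg.norm(w))/10.7))
E
python3 - <<'E'
from m import *; from plan import *
import workcell; print('tip',workcell.tip_reach() if callable(workcell.tip_reach) else workcell.tip_reach)
c=C['top'];P,_,_=cloud(c); Q=P[160:247,262:304].reshape(-1,3)*1000
f=Q[(Q[:,2]>4)&(Q[:,2]<11)]
# foot: drop outliers by neighbours
d=np.sort(np.linalg.norm(f[:,None,:2]-f[None,:,:2],axis=2),1)[:,4]; f=f[d<5]
r=cv2.minAreaRect(f[:,:2].astype(np.float32)); print('foot',r)
hi=Q[(Q[:,2]>28)&(Q[:,2]<110)]; l=cv2.fitLine(hi[:,:2].astype(np.float32),cv2.DIST_L1,0,.01,.01).ravel(); print('rail line',l,np.degrees(np.arctan2(l[1],l[0])))
m=mask(c['color'],'o'); m[:,:265]=0;m[:,300:]=0;m[:170]=0;m[225:]=0
v,u=np.nonzero(m); print('orange px',u.min(),u.max(),v.min(),v.max())
for a,b in((184,196),(198,208),(210,220)):
    z=P[a:b,278:292].reshape(-1,3)*1000; base=np.median(z[:,2]); 
    t=[]
    for vv in range(a,b):
        row=P[vv,276:294]*1000; k=row[row[:,2]>row[:,2].max()-10]; t.append([k[:,0].mean(),k[:,1].mean(),k[:,2].mean(),np.ptp(k[:,1])])
    print(a,b,np.mean(t,0).round(1))
for vv in range(204,224): print(vv,c['color'][vv,276:290].sum(1).tolist(),(P[vv,281]*1000).round(0))
E
```

```text
tip 0.011
foot ((530.1856689453125, -90.88999938964844), (63.90877914428711, 191.05577087402344), 85.56098175048828)
rail line [ 9.9708885e-01 -7.6248817e-02  5.5195752e+02 -9.1636894e+01] -4.372979
orange px 279 288 183 208
184 196 [565.  -90.6 167.9  13.9]
198 208 [539.1 -88.  174.4  13.3]
210 220 [511.7 -85.5 165.2  18.8]
204 [306, 288, 223, 205, 278, 338, 346, 343, 323, 229, 194, 238, 274, 211] [534. -88.  83.]
205 [254, 194, 186, 205, 274, 328, 335, 334, 305, 221, 180, 234, 277, 214] [532. -88.  82.]
206 [249, 144, 153, 188, 233, 268, 289, 288, 263, 187, 155, 219, 263, 221] [529. -88.  81.]
207 [223, 93, 111, 170, 180, 188, 202, 195, 186, 160, 137, 223, 250, 201] [527. -89.  79.]
208 [175, 63, 67, 127, 152, 152, 155, 155, 150, 129, 136, 222, 245, 197] [525. -89.  78.]
209 [110, 23, 24, 36, 50, 48, 53, 62, 60, 57, 97, 182, 218, 196] [522. -89.  80.]
210 [149, 49, 23, 20, 42, 21, 24, 38, 10, 7, 71, 117, 158, 186] [520. -89.  76.]
211 [146, 51, 72, 105, 100, 87, 87, 80, 56, 27, 83, 156, 187, 190] [517. -89.  76.]
212 [159, 62, 127, 187, 175, 176, 166, 152, 107, 41, 110, 188, 218, 1
[... 306 characters left out ...]
2, 202, 207, 206, 202, 183, 101, 80, 183, 244, 200, 204] [506. -89.  72.]
217 [92, 84, 151, 188, 192, 195, 198, 179, 89, 84, 176, 231, 194, 230] [503. -89.  73.]
218 [98, 45, 99, 136, 135, 149, 176, 143, 58, 94, 177, 218, 191, 228] [501. -89.  71.]
219 [143, 83, 83, 80, 81, 76, 71, 58, 49, 125, 204, 219, 194, 233] [498. -89.  68.]
220 [223, 210, 219, 208, 201, 188, 152, 150, 138, 178, 257, 237, 195, 232] [496. -89.  72.]
221 [266, 329, 338, 333, 331, 318, 282, 265, 235, 260, 303, 247, 208, 257] [492. -91.  42.]
222 [254, 339, 352, 347, 353, 348, 341, 309, 249, 273, 304, 230, 238, 292] [490. -91.  41.]
223 [304, 343, 349, 350, 347, 349, 345, 302, 199, 236, 303, 231, 235, 300] [487. -91.  43.]
```

Run:
```python
from plan import *
h=np.radians(-4.44); n=np.array([-.309*np.cos(h),-.309*np.sin(h),.951]); b=np.array([.517,-.0899,.0493])
plan((b+.102*n,-4.44,18),(b+.022*n,-4.44,18))
```

```text
t 0.1 pos [ 0.2449 -0.5747  0.2416]
d [0.4124, -0.3537, 0.0957] turn [-0.077, 0.308, 0.476] rows>=8.8
d [0.4343, -0.3422, 0.1718] turn [-0.077, 0.308, 0.476] rows>=9.3
```

Call:
{"api": "move_arm", "payload": {"plan": [{"delta_pos": [0.206, -0.177, 0.02], "turn": [-0.039, 0.154, 0.238], "fingers": 0.2}, {"delta_pos": [0.206, -0.177, 0.02], "turn": [-0.039, 0.154, 0.238], "fingers": 0.2}, {"delta_pos": [0.206, -0.177, 0.02], "turn": [-0.039, 0.154, 0.238], "fingers": 0.2}, {"delta_pos": [0.206, -0.177, 0.02], "turn": [-0.039, 0.154, 0.238], "fingers": 0.2}, {"delta_pos": [0.206, -0.177, 0.02], "turn": [-0.039, 0.154, 0.238], "fingers": 0.2}, {"delta_pos": [0.412, -0.354, 0.096], "turn": [-0.077, 0.308, 0.476], "fingers": 0.2}, {"delta_pos": [0.412, -0.354, 0.096], "turn": [-0.077, 0.308, 0.476], "fingers": 0.2}, {"delta_pos": [0.412, -0.354, 0.096], "turn": [-0.077, 0.308, 0.476], "fingers": 0.2}, {"delta_pos": [0.412, -0.354, 0.096], "turn": [-0.077, 0.308, 0.476], "fingers": 0.2}, {"delta_pos": [0.412, -0.354, 0.096], "turn": [-0.077, 0.308, 0.476], "fingers": 0.2}, {"delta_pos": [0.412, -0.354, 0.096], "turn": [-0.077, 0.308, 0.476], "fingers": 0.2}, {"delta_pos": [0.412, -0.354, 0.096], "turn": [-0.077, 0.308, 0.476], "fingers": 0.2}]}}

```text
clock: 1.6
position: [0.4849, -0.0885, 0.1462]
ee_rot: [0.987, -0.038, 0.156, 0.007]
ft_force: [0.8, 0.1, 0.9]
grip_width: 0.798
grasp_force: 0.0
```

Run:
```python
from plan import *
h=np.radians(-4.44); n=np.array([-.309*np.cos(h),-.309*np.sin(h),.951]); b=np.array([.517,-.0899,.0493])
plan((b+.102*n,-4.44,18),(b+.022*n,-4.44,18)); print(get_obs()['grip_width'],get_obs()['joint_pos'].round(2))
c=shot('scene','s1'); i=cv2.imread('pics/s1.png')[110:260,150:350]; cv2.imwrite('pics/s1c.png',cv2.resize(i,(800,600),interpolation=cv2.INTER_CUBIC))
```

```text
t 1.6 pos [ 0.4849 -0.0885  0.1462]
d [0.0006, -0.0011, 0.0001] turn [0.002, 0.0, 0.0] rows>=0.0
d [0.0006, -0.0012, 0.0801] turn [0.002, 0.0, 0.0] rows>=1.3
0.7983385775522246 [ 0.75 -0.06 -0.63  2.14 -0.07  0.73 -1.49]
```

View pics/s1c.png

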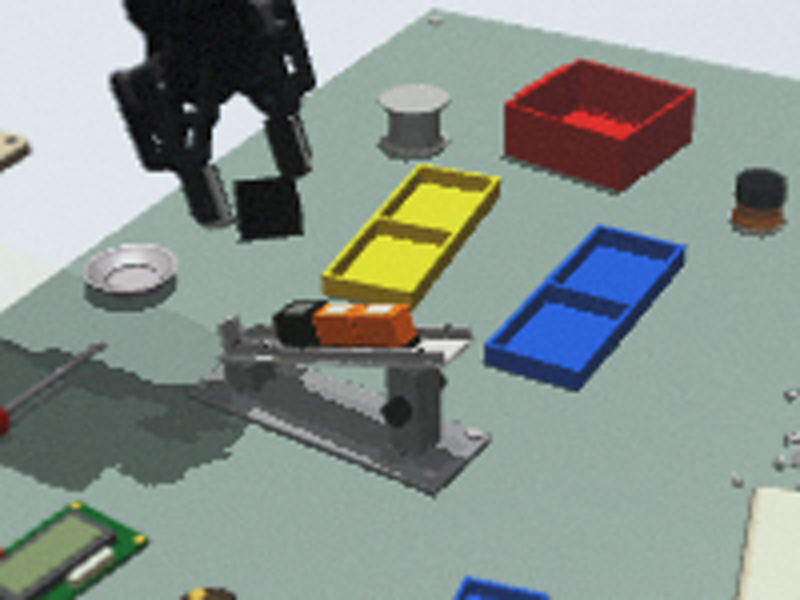

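The gripper (pads at about (205,195) and (290,145)) stands over the feeder with the right tilt. The black relay at (300,322) is free to grasp, so I descend, grip and lift.

Call:
{"api": "move_arm", "payload": {"plan": [{"delta_pos": [0, -0.001, 0.03], "turn": [0, 0, 0], "fingers": 0.3}, {"delta_pos": [0, -0.001, 0.055], "turn": [0, 0, 0], "fingers": 0.3}, {"delta_pos": [0, -0.001, 0.08], "turn": [0, 0, 0], "fingers": 0.3}, {"delta_pos": [0, -0.001, 0.08], "turn": [0, 0, 0], "fingers": 0.5}, {"delta_pos": [0, -0.001, 0.08], "turn": [0, 0, 0], "fingers": 1.0}, {"delta_pos": [0, -0.001, 0.08], "turn": [0, 0, 0], "fingers": 1.0}, {"delta_pos": [0, -0.001, 0.08], "turn": [0, 0, 0], "fingers": 1.0}, {"delta_pos": [0, -0.001, 0.08], "turn": [0, 0, 0], "fingers": 1.0}, {"delta_pos": [0, -0.001, 0.08], "turn": [0, 0, 0], "fingers": 1.0}], "force": 30}}

```text
clock: 2.78
position: [0.5105, -0.0893, 0.0713]
ee_rot: [0.987, -0.038, 0.157, 0.007]
ft_force: [-4.9, 0.2, 9.2]
grip_width: 0.276
grasp_force: 31.3
```

Call:
{"api": "move_arm", "payload": {"plan": [{"delta_pos": [0, 0, -0.015], "turn": [0, 0, 0], "fingers": 1.0}, {"delta_pos": [0, 0, -0.035], "turn": [0, 0, 0], "fingers": 1.0}, {"delta_pos": [0, 0, -0.07], "turn": [0, 0, 0], "fingers": 1.0}, {"delta_pos": [0, 0, -0.12], "turn": [0, 0, 0], "fingers": 1.0}, {"delta_pos": [0, 0, -0.12], "turn": [0, 0, 0], "fingers": 1.0}]}}

```text
clock: 3.4
position: [0.4743, -0.0864, 0.1885]
ee_rot: [0.986, -0.038, 0.16, 0.009]
ft_force: [0.8, -1.0, -0.5]
grip_width: 0.275
grasp_force: 30.2
```

Run:
```python
from plan import *
plan((.4926,-.0885,.2,8.7,0) if 0 else ((.521,.330,.20),0,0),((.521,.330,.05),0,0)); print(get_obs()['grip_width'])
a=shot('scene','s2'); b=shot('top','t2'); i=cv2.resize(cv2.imread('pics/s2.png')[110:260,150:350],(800,600),interpolation=cv2.INTER_CUBIC)
j=cv2.resize(cv2.imread('pics/t2.png')[150:250,250:320],(280,400)); i[200:,520:]=j; cv2.imwrite('pics/s2c.png',i)
```

```text
t 3.4 pos [ 0.4743 -0.0864  0.1885]
d [0.0177, -0.4187, -0.0084] turn [0.017, -0.321, -0.076] rows>=6.7
d [-0.0296, -0.4194, 0.134] turn [0.017, -0.321, -0.076] rows>=7.1
0.27527965030210244
```

View pics/s2c.png

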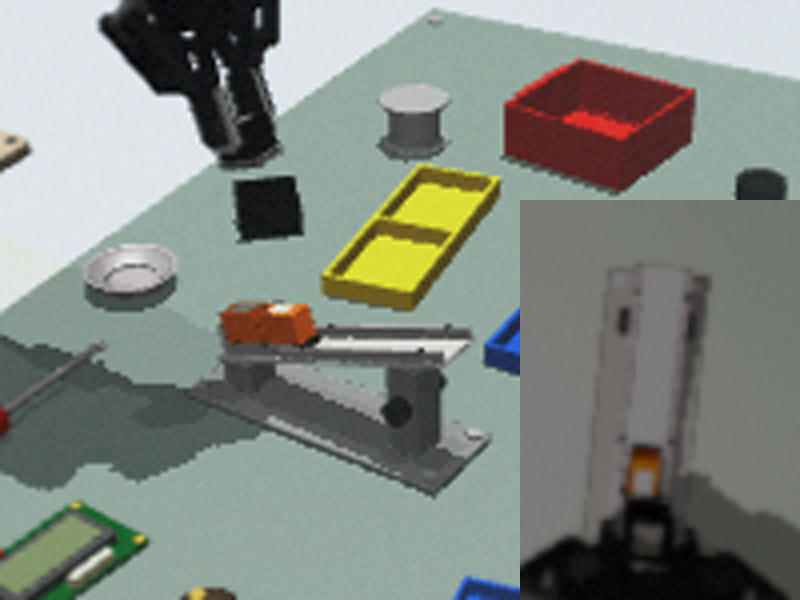

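Both orange relays have slid down to the stop (about (265,322)), and the black relay is in the jaws at (250,155). Now to the bin.

Call:
{"api": "move_arm", "payload": {"plan": [{"delta_pos": [0.018, -0.419, -0.008], "turn": [0.017, -0.321, -0.076], "fingers": 1.0}, {"delta_pos": [0.018, -0.419, -0.008], "turn": [0.017, -0.321, -0.076], "fingers": 1.0}, {"delta_pos": [0.018, -0.419, -0.008], "turn": [0.017, -0.321, -0.076], "fingers": 1.0}, {"delta_pos": [0.018, -0.419, -0.008], "turn": [0.017, -0.321, -0.076], "fingers": 1.0}, {"delta_pos": [0.018, -0.419, -0.008], "turn": [0.017, -0.321, -0.076], "fingers": 1.0}, {"delta_pos": [0.018, -0.419, -0.008], "turn": [0.017, -0.321, -0.076], "fingers": 1.0}, {"delta_pos": [0.018, -0.419, -0.008], "turn": [0.017, -0.321, -0.076], "fingers": 1.0}, {"delta_pos": [0.018, -0.419, -0.008], "turn": [0.017, -0.321, -0.076], "fingers": 1.0}, {"delta_pos": [0.018, -0.419, -0.008], "turn": [0.017, -0.321, -0.076], "fingers": 1.0}, {"delta_pos": [0.018, -0.419, -0.008], "turn": [0.017, -0.321, -0.076], "fingers": 1.0}]}}

```text
clock: 4.75
position: [0.5206, 0.3292, 0.1963]
ee_rot: [1.0, -0.001, -0.004, -0.001]
ft_force: [-0.1, -0.6, -1.0]
grip_width: 0.271
grasp_force: 30.2
```

Run:
```python
from plan import *
plan(((.521,.330,.20),0,0),((.521,.330,.036),0,0)); print(get_obs()['grip_width'])
```

```text
t 4.75 pos [0.5206 0.3292 0.1963]
d [0.0004, -0.0009, -0.0037] turn [-0.002, 0.007, -0.002] rows>=0.1
d [0.0016, -0.0005, 0.1603] turn [-0.002, 0.007, -0.002] rows>=2.6
0.2706931830393018
```

Call:
{"api": "move_arm", "payload": {"plan": [{"delta_pos": [0, 0, 0.06], "turn": [0, 0, 0], "fingers": 1.0}, {"delta_pos": [0, 0, 0.12], "turn": [0, 0, 0], "fingers": 1.0}, {"delta_pos": [0, 0, 0.16], "turn": [0, 0, 0], "fingers": 1.0}, {"delta_pos": [0, 0, 0.16], "turn": [0, 0, 0], "fingers": 1.0}, {"delta_pos": [0, 0, 0.16], "turn": [0, 0, 0], "fingers": 0.55}, {"delta_pos": [0, 0, 0.16], "turn": [0, 0, 0], "fingers": 0.5}, {"delta_pos": [0, 0, 0.16], "turn": [0, 0, 0], "fingers": 0.5}, {"delta_pos": [0, 0, 0.13], "turn": [0, 0, 0], "fingers": 0.5}, {"delta_pos": [0, 0, 0.07], "turn": [0, 0, 0], "fingers": 0.5}, {"delta_pos": [0, 0, 0.01], "turn": [0, 0, 0], "fingers": 0.5}, {"delta_pos": [0, 0, 0.0], "turn": [0, 0, 0], "fingers": 0.5}]}}

```text
clock: 6.12
position: [0.5213, 0.3324, 0.2022]
ee_rot: [1.0, 0.0, 0.0, -0.004]
ft_force: [1.2, 0.9, -0.2]
grip_width: 0.498
grasp_force: 0.0
```

Run:
```python
from m import *; from plan import *
c=shot('top','t3'); s=shot('scene','s3'); P,D,o=cloud(c); print(get_obs()['grip_width'])
m=mask(c['color'],'o'); m[:,:262]=0;m[:,304:]=0;m[:190]=0;m[245:]=0
# whole relay tops incl. labels: hull of orange
n,l,st,ce=cv2.connectedComponentsWithStats(cv2.morphologyEx(m.astype(np.uint8),cv2.MORPH_CLOSE,np.ones((3,3))))
for k in range(1,n):
    if st[k,4]>20: print(st[k],ce[k].round(1),(np.median(P[l==k],0)*1000).round(1))
for u,v in ((279,224),(280,211)): print((np.median(P[v-2:v+3,u-2:u+3].reshape(-1,3),0)*1000).round(1))
i=cv2.resize(cv2.imread('pics/t3.png')[195:245,255:315],(480,400),interpolation=cv2.INTER_CUBIC)
j=cv2.resize(cv2.imread('pics/s3.png')[110:260,200:350],(320,400),interpolation=cv2.INTER_CUBIC); cv2.imwrite('pics/c3.png',np.hstack([cv2.convertScaleAbs(i,alpha=1.5),j]))
```

```text
0.5012139114565902
[276 214   9  21  74] [280.2 223.4] [483.8 -87.6  66.5]
[486.2 -84.9  66.7]
[516.8 -87.2  52.6]
```

View pics/c3.png

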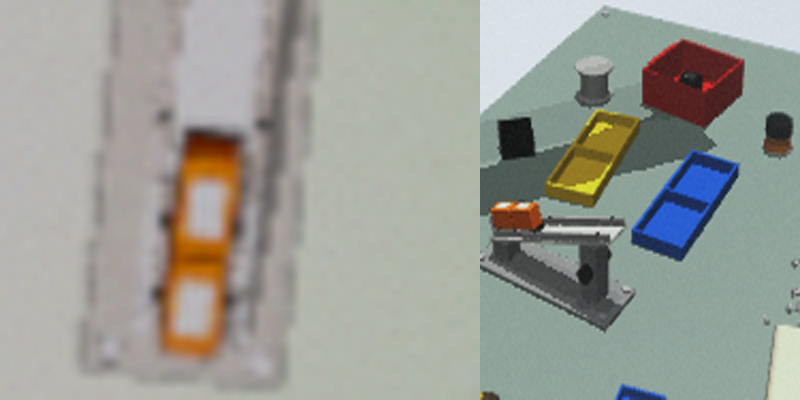

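The black relay is in the bin (690,80) and both orange relays lie at the stop, with label centres at top pixels (279.4,233.1) and (280.8,220.9).

Run:
```python
from m import *; from plan import *
c=dict(np.load('pics/t3.npz')); P,_,_=cloud(c); s=dict(np.load('pics/s3.npz')); P2,_,_=cloud(s)
print('r1 depth',(np.median(P[231:236,278:282].reshape(-1,3),0)*1000).round(1),'ray',(onplane(c,279.4,233.1,.06)*1000).round(1),'ends',[(onplane(c,279.4,v,z)*1000).round(1)[0] for v,z in((227.1,.065),(239,.055))])
print('r2 depth',(np.median(P[219:224,279:283].reshape(-1,3),0)*1000).round(1))
m=mask(s['color'],'o'); m[:,:190]=0;m[:,260:]=0;m[:170]=0;m[215:]=0
q=P2[m]*1000; print('scene orange',np.percentile(q,[2,50,98],axis=0).round(1).tolist())
print(np.percentile(q[q[:,0]<475],[5,50,95],axis=0).round(1).tolist())
# target: top centre t1
h=np.radians(-4.44); n=np.array([-.309*np.cos(h),-.309*np.sin(h),.951])
x=.465; t=np.array([x,-.0909-(x-.5302)*.0776,.0597]); b=t-.026*n; print('underside',b.round(4))
plan((b+.105*n,-4.44,18),(b+.025*n,-4.44,18)); print(get_obs()['joint_pos'].round(2))
```

```text
r1 depth [464.3 -86.7  60.8] ray [464.2 -85.5  60. ] ends [np.float64(479.0), np.float64(449.4)]
r2 depth [493.6 -88.2  70.1]
scene orange [[457.0, -98.4, 39.5], [492.6, -94.1, 58.1], [518.9, -82.0, 72.8]]
[[455.3, -94.4, 38.8], [465.4, -92.9, 49.5], [473.6, -86.7, 58.2]]
underside [ 0.473  -0.0865  0.035 ]
t 6.22 pos [0.5206 0.3312 0.1986]
d [-0.0796, 0.4155, 0.0621] turn [-0.017, 0.318, 0.076] rows>=6.8
d [-0.0547, 0.4177, 0.1381] turn [-0.017, 0.318, 0.076] rows>=7.1
[ 0.03  0.49 -0.89  1.51  0.38  1.33 -2.47]
```

Call:
{"api": "move_arm", "payload": {"plan": [{"delta_pos": [-0.08, 0.416, 0.062], "turn": [-0.017, 0.318, 0.076], "fingers": 0.35}, {"delta_pos": [-0.08, 0.416, 0.062], "turn": [-0.017, 0.318, 0.076], "fingers": 0.35}, {"delta_pos": [-0.08, 0.416, 0.062], "turn": [-0.017, 0.318, 0.076], "fingers": 0.35}, {"delta_pos": [-0.08, 0.416, 0.062], "turn": [-0.017, 0.318, 0.076], "fingers": 0.35}, {"delta_pos": [-0.08, 0.416, 0.062], "turn": [-0.017, 0.318, 0.076], "fingers": 0.35}, {"delta_pos": [-0.08, 0.416, 0.062], "turn": [-0.017, 0.318, 0.076], "fingers": 0.35}, {"delta_pos": [-0.08, 0.416, 0.062], "turn": [-0.017, 0.318, 0.076], "fingers": 0.35}, {"delta_pos": [-0.08, 0.416, 0.062], "turn": [-0.017, 0.318, 0.076], "fingers": 0.35}, {"delta_pos": [-0.08, 0.416, 0.062], "turn": [-0.017, 0.318, 0.076], "fingers": 0.35}, {"delta_pos": [-0.08, 0.416, 0.062], "turn": [-0.017, 0.318, 0.076], "fingers": 0.35}]}}

```text
clock: 7.48
position: [0.4397, -0.0839, 0.1336]
ee_rot: [0.987, -0.037, 0.155, 0.007]
ft_force: [-0.0, -0.8, 0.2]
grip_width: 0.653
grasp_force: 0.0
```

Run:
```python
from plan import *
h=np.radians(-4.44); n=np.array([-.309*np.cos(h),-.309*np.sin(h),.951]); b=np.array([.4728,-.0860,.035])
plan((b+.025*n,-4.44,18)); print(get_obs()['grip_width'])
```

```text
t 7.47 pos [ 0.4397 -0.0839  0.1336]
d [0.0013, -0.0005, 0.079] turn [0.001, 0.003, 0.002] rows>=1.3
0.6530703058624168
```

Call:
{"api": "move_arm", "payload": {"plan": [{"delta_pos": [0.001, 0, 0.03], "turn": [0, 0, 0], "fingers": 0.35}, {"delta_pos": [0.001, 0, 0.055], "turn": [0, 0, 0], "fingers": 0.35}, {"delta_pos": [0.001, 0, 0.079], "turn": [0, 0, 0], "fingers": 0.4}, {"delta_pos": [0.001, 0, 0.079], "turn": [0, 0, 0], "fingers": 0.6}, {"delta_pos": [0.001, 0, 0.079], "turn": [0, 0, 0], "fingers": 1.0}, {"delta_pos": [0.001, 0, 0.079], "turn": [0, 0, 0], "fingers": 1.0}, {"delta_pos": [0.001, 0, 0.079], "turn": [0, 0, 0], "fingers": 1.0}, {"delta_pos": [0.001, 0, 0.079], "turn": [0, 0, 0], "fingers": 1.0}, {"delta_pos": [0.001, 0, 0.079], "turn": [0, 0, 0], "fingers": 1.0}], "force": 30}}

```text
clock: 8.6
position: [0.4651, -0.0866, 0.0598]
ee_rot: [0.987, -0.038, 0.155, 0.007]
ft_force: [-2.4, 6.5, 7.3]
grip_width: 0.198
grasp_force: 33.3
```

Call:
{"api": "move_arm", "payload": {"plan": [{"delta_pos": [0, 0, -0.015], "turn": [0, 0, 0], "fingers": 1.0}, {"delta_pos": [0, 0, -0.035], "turn": [0, 0, 0], "fingers": 1.0}, {"delta_pos": [0, 0, -0.07], "turn": [0, 0, 0], "fingers": 1.0}, {"delta_pos": [0, 0, -0.12], "turn": [0, 0, 0], "fingers": 1.0}, {"delta_pos": [0, 0, -0.12], "turn": [0, 0, 0], "fingers": 1.0}]}}

```text
clock: 9.22
position: [0.4294, -0.0849, 0.1774]
ee_rot: [0.987, -0.038, 0.158, 0.008]
ft_force: [0.5, 0.0, -0.8]
grip_width: 0.201
grasp_force: 32.3
```

Run:
```python
from plan import *
plan(((.6196,.1407,.16),0,0),((.6196,.1407,.028),0,0)); print(get_obs()['grip_width'])
a=shot('scene','s4'); i=cv2.resize(cv2.imread('pics/s4.png')[110:260,150:350],(800,600),interpolation=cv2.INTER_CUBIC); cv2.imwrite('pics/s4c.png',i)
```

```text
t 9.22 pos [ 0.4294 -0.0849  0.1774]
d [0.1582, -0.2399, 0.0693] turn [0.017, -0.318, -0.077] rows>=4.7
d [0.1169, -0.2405, 0.1947] turn [0.017, -0.318, -0.077] rows>=5.3
0.20053115699451307
```

View pics/s4c.png

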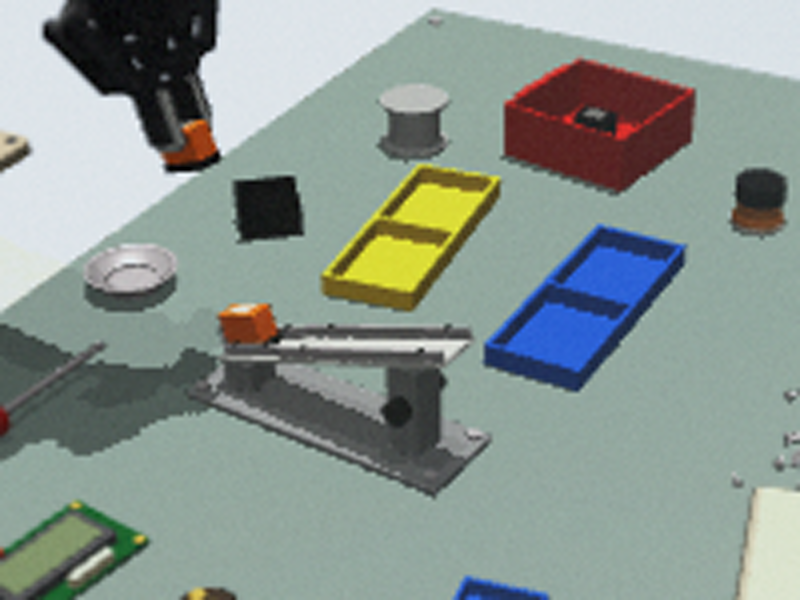

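Relay 1 is held squarely at (192,148) and relay 2 has slid to the stop at (246,325). Next is the far compartment of the blue tray.

Call:
{"api": "move_arm", "payload": {"plan": [{"delta_pos": [0.158, -0.24, 0.04], "turn": [0.017, -0.318, -0.077], "fingers": 1.0}, {"delta_pos": [0.158, -0.24, 0.04], "turn": [0.017, -0.318, -0.077], "fingers": 1.0}, {"delta_pos": [0.158, -0.24, 0.04], "turn": [0.017, -0.318, -0.077], "fingers": 1.0}, {"delta_pos": [0.158, -0.24, 0.05], "turn": [0.017, -0.318, -0.077], "fingers": 1.0}, {"delta_pos": [0.158, -0.24, 0.069], "turn": [0.017, -0.318, -0.077], "fingers": 1.0}, {"delta_pos": [0.158, -0.24, 0.069], "turn": [0.017, -0.318, -0.077], "fingers": 1.0}, {"delta_pos": [0.158, -0.24, 0.069], "turn": [0.017, -0.318, -0.077], "fingers": 1.0}, {"delta_pos": [0.158, -0.24, 0.069], "turn": [0.017, -0.318, -0.077], "fingers": 1.0}]}}

```text
clock: 10.28
position: [0.6175, 0.1405, 0.156]
ee_rot: [1.0, -0.0, -0.003, -0.001]
ft_force: [0.4, -0.1, -0.1]
grip_width: 0.197
grasp_force: 32.3
```

Run:
```python
from plan import *
plan(((.6196,.1407,.031),0,0)); print(get_obs()['grip_width'])
```

```text
t 10.28 pos [0.6175 0.1405 0.156 ]
d [0.0028, 0.0001, 0.1249] turn [-0.002, 0.006, -0.001] rows>=2.0
0.19696699823221128
```

Call:
{"api": "move_arm", "payload": {"plan": [{"delta_pos": [0.001, 0, 0.06], "turn": [0, 0, 0], "fingers": 1.0}, {"delta_pos": [0.001, 0, 0.1], "turn": [0, 0, 0], "fingers": 1.0}, {"delta_pos": [0.001, 0, 0.115], "turn": [0, 0, 0], "fingers": 1.0}, {"delta_pos": [0.001, 0, 0.122], "turn": [0, 0, 0], "fingers": 1.0}, {"delta_pos": [0.001, 0, 0.126], "turn": [0, 0, 0], "fingers": 1.0}, {"delta_pos": [0.001, 0, 0.126], "turn": [0, 0, 0], "fingers": 1.0}]}}

```text
clock: 11.02
position: [0.6184, 0.1425, 0.0306]
ee_rot: [1.0, 0.0, -0.003, -0.002]
ft_force: [0.3, -0.5, -0.1]
grip_width: 0.197
grasp_force: 32.3
```

Call:
{"api": "move_arm", "payload": {"plan": [{"delta_pos": [0, 0, 0.001], "turn": [0, 0, 0], "fingers": 1.0}, {"delta_pos": [0, 0, 0.002], "turn": [0, 0, 0], "fingers": 1.0}, {"delta_pos": [0, 0, 0.002], "turn": [0, 0, 0], "fingers": 1.0}]}}

```text
clock: 11.4
position: [0.6187, 0.1428, 0.0293]
ee_rot: [1.0, 0.001, -0.002, -0.002]
ft_force: [-1.6, -0.9, 8.3]
grip_width: 0.198
grasp_force: 33.5
```

Call:
{"api": "move_arm", "payload": {"plan": [{"delta_pos": [0, 0, 0.001], "turn": [0, 0, 0], "fingers": 0.7}, {"delta_pos": [0, 0, 0.001], "turn": [0, 0, 0], "fingers": 0.6}, {"delta_pos": [0, 0, 0.001], "turn": [0, 0, 0], "fingers": 0.6}, {"delta_pos": [0, 0, -0.02], "turn": [0, 0, 0], "fingers": 0.6}, {"delta_pos": [0, 0, -0.07], "turn": [0, 0, 0], "fingers": 0.5}, {"delta_pos": [0, 0, -0.13], "turn": [0, 0, 0], "fingers": 0.5}, {"delta_pos": [0, 0, -0.13], "turn": [0, 0, 0], "fingers": 0.35}]}}

```text
clock: 12.28
position: [0.6212, 0.1434, 0.1646]
ee_rot: [1.0, 0.001, 0.001, -0.003]
ft_force: [0.1, -0.0, -0.6]
grip_width: 0.651
grasp_force: 0.0
```

Run:
```python
from m import *; from plan import *
c=shot('top','t5'); s=shot('scene','s5'); P,D,o=cloud(c)
m=mask(c['color'],'o'); m[:,:262]=0;m[:,304:]=0;m[:215]=0;m[245:]=0
v,u=np.nonzero(m); print('orange px',u.min(),u.max(),v.min(),v.max(),u.mean(),v.mean()); print((np.median(P[231:236,278:282].reshape(-1,3),0)*1000).round(1))
h=np.radians(-4.44); n=np.array([-.309*np.cos(h),-.309*np.sin(h),.951]); b=np.array([.4728,-.0860,.035])
plan((b+.105*n,-4.44,18)); print(get_obs()['grip_width'])
i=cv2.resize(cv2.imread('pics/t5.png')[190:250,250:320],(400,400),interpolation=cv2.INTER_CUBIC)
j=cv2.resize(cv2.imread('pics/s5.png')[110:260,200:350],(400,400),interpolation=cv2.INTER_CUBIC); cv2.imwrite('pics/c5.png',np.hstack([cv2.convertScaleAbs(i,alpha=1.5),j]))
```

```text
orange px 276 283 228 238 279.64864864864865 232.9189189189189
[464.3 -86.6  60.6]
t 12.38 pos [0.6191 0.1421 0.1593]
d [-0.1787, 0.2255, 0.0244] turn [-0.016, 0.318, 0.077] rows>=4.6
0.6530878809900753
```

View pics/c5.png

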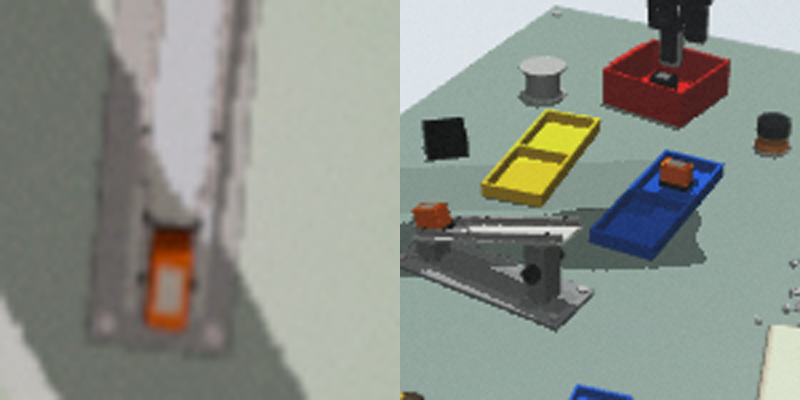

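Relay 1 stands upright in the far blue compartment (677,172). Relay 2 lies at the stop (430,213) in the same place as relay 1 did, so I repeat the grasp.

Call:
{"api": "move_arm", "payload": {"plan": [{"delta_pos": [-0.178, 0.226, 0.0], "turn": [-0.016, 0.318, 0.077], "fingers": 0.35}, {"delta_pos": [-0.178, 0.226, 0.0], "turn": [-0.016, 0.318, 0.077], "fingers": 0.35}, {"delta_pos": [-0.178, 0.226, 0.0], "turn": [-0.016, 0.318, 0.077], "fingers": 0.35}, {"delta_pos": [-0.178, 0.226, 0.0], "turn": [-0.016, 0.318, 0.077], "fingers": 0.35}, {"delta_pos": [-0.178, 0.226, 0.024], "turn": [-0.016, 0.318, 0.077], "fingers": 0.35}, {"delta_pos": [-0.178, 0.226, 0.024], "turn": [-0.016, 0.318, 0.077], "fingers": 0.35}, {"delta_pos": [-0.178, 0.226, 0.024], "turn": [-0.016, 0.318, 0.077], "fingers": 0.35}, {"delta_pos": [-0.178, 0.226, 0.024], "turn": [-0.016, 0.318, 0.077], "fingers": 0.35}, {"delta_pos": [-0.178, 0.226, 0.024], "turn": [-0.016, 0.318, 0.077], "fingers": 0.35}]}}

```text
clock: 13.5
position: [0.4413, -0.0833, 0.1341]
ee_rot: [0.987, -0.037, 0.155, 0.006]
ft_force: [0.3, 0.4, 0.1]
grip_width: 0.649
grasp_force: 0.0
```

Run:
```python
from plan import *
h=np.radians(-4.44); n=np.array([-.309*np.cos(h),-.309*np.sin(h),.951]); b=np.array([.4728,-.0860,.035])
plan((b+.025*n,-4.44,18)); print(get_obs()['grip_width'])
```

```text
t 13.5 pos [ 0.4413 -0.0833  0.1341]
d [-0.0003, 0.0003, 0.0791] turn [-0.0, 0.003, 0.002] rows>=1.3
0.6489558916659742
```

Call:
{"api": "move_arm", "payload": {"plan": [{"delta_pos": [0, 0.001, 0.03], "turn": [0, 0, 0], "fingers": 0.35}, {"delta_pos": [0, 0.001, 0.055], "turn": [0, 0, 0], "fingers": 0.35}, {"delta_pos": [0, 0.001, 0.079], "turn": [0, 0, 0], "fingers": 0.4}, {"delta_pos": [0, 0.001, 0.079], "turn": [0, 0, 0], "fingers": 0.6}, {"delta_pos": [0, 0.001, 0.079], "turn": [0, 0, 0], "fingers": 1.0}, {"delta_pos": [0, 0.001, 0.079], "turn": [0, 0, 0], "fingers": 1.0}, {"delta_pos": [0, 0.001, 0.079], "turn": [0, 0, 0], "fingers": 1.0}, {"delta_pos": [0, 0.001, 0.079], "turn": [0, 0, 0], "fingers": 1.0}, {"delta_pos": [0, 0.001, 0.079], "turn": [0, 0, 0], "fingers": 1.0}], "force": 30}}

```text
clock: 14.62
position: [0.4653, -0.0867, 0.0595]
ee_rot: [0.987, -0.038, 0.156, 0.006]
ft_force: [-3.5, 5.0, 8.3]
grip_width: 0.202
grasp_force: 33.2
```

Call:
{"api": "move_arm", "payload": {"plan": [{"delta_pos": [0, 0, -0.015], "turn": [0, 0, 0], "fingers": 1.0}, {"delta_pos": [0, 0, -0.035], "turn": [0, 0, 0], "fingers": 1.0}, {"delta_pos": [0, 0, -0.07], "turn": [0, 0, 0], "fingers": 1.0}, {"delta_pos": [0, 0, -0.12], "turn": [0, 0, 0], "fingers": 1.0}, {"delta_pos": [0, 0, -0.12], "turn": [0, 0, 0], "fingers": 1.0}]}}

```text
clock: 15.25
position: [0.4293, -0.0851, 0.177]
ee_rot: [0.987, -0.038, 0.158, 0.008]
ft_force: [0.3, -0.7, -0.5]
grip_width: 0.203
grasp_force: 32.0
```

Run:
```python
from plan import *
plan(((.4616,.1695,.13),7.8,0)); print(get_obs()['grip_width'])
```

```text
t 15.25 pos [ 0.4293 -0.0851  0.177 ]
d [-0.0027, -0.2566, 0.0475] turn [0.038, -0.316, -0.212] rows>=4.2
0.20319789593035817
```

Call:
{"api": "move_arm", "payload": {"plan": [{"delta_pos": [-0.003, -0.257, 0.03], "turn": [0.038, -0.316, -0.212], "fingers": 1.0}, {"delta_pos": [-0.003, -0.257, 0.03], "turn": [0.038, -0.316, -0.212], "fingers": 1.0}, {"delta_pos": [-0.003, -0.257, 0.03], "turn": [0.038, -0.316, -0.212], "fingers": 1.0}, {"delta_pos": [-0.003, -0.257, 0.047], "turn": [0.038, -0.316, -0.212], "fingers": 1.0}, {"delta_pos": [-0.003, -0.257, 0.047], "turn": [0.038, -0.316, -0.212], "fingers": 1.0}, {"delta_pos": [-0.003, -0.257, 0.047], "turn": [0.038, -0.316, -0.212], "fingers": 1.0}, {"delta_pos": [-0.003, -0.257, 0.047], "turn": [0.038, -0.316, -0.212], "fingers": 1.0}, {"delta_pos": [-0.003, -0.257, 0.047], "turn": [0.038, -0.316, -0.212], "fingers": 1.0}]}}

```text
clock: 16.25
position: [0.4599, 0.1696, 0.1275]
ee_rot: [0.998, 0.067, -0.002, -0.001]
ft_force: [-1.1, -0.1, 0.0]
grip_width: 0.2
grasp_force: 32.0
```

Run:
```python
from plan import *
plan(((.4616,.1695,.0295),7.8,0)); print(get_obs()['grip_width'],get_obs()['joint_pos'].round(2))
```

```text
t 16.25 pos [0.4599 0.1696 0.1275]
d [0.0021, 0.0006, 0.098] turn [-0.003, 0.004, -0.001] rows>=1.6
0.19986146703981808 [ 0.42  0.27 -0.95  1.91  0.24  1.09 -2.06]
```

Call:
{"api": "move_arm", "payload": {"plan": [{"delta_pos": [0.002, 0, 0.05], "turn": [0, 0, 0], "fingers": 1.0}, {"delta_pos": [0.002, 0, 0.08], "turn": [0, 0, 0], "fingers": 1.0}, {"delta_pos": [0.002, 0, 0.092], "turn": [0, 0, 0], "fingers": 1.0}, {"delta_pos": [0.002, 0, 0.096], "turn": [0, 0, 0], "fingers": 1.0}, {"delta_pos": [0.002, 0, 0.098], "turn": [0, 0, 0], "fingers": 1.0}, {"delta_pos": [0.002, 0, 0.098], "turn": [0, 0, 0], "fingers": 1.0}]}}

```text
clock: 17.0
position: [0.4614, 0.1719, 0.0299]
ee_rot: [0.998, 0.068, -0.002, -0.002]
ft_force: [0.2, -0.4, -1.0]
grip_width: 0.201
grasp_force: 32.0
```

Call:
{"api": "move_arm", "payload": {"plan": [{"delta_pos": [0, 0, 0.001], "turn": [0, 0, 0], "fingers": 1.0}, {"delta_pos": [0, 0, 0.002], "turn": [0, 0, 0], "fingers": 1.0}, {"delta_pos": [0, 0, 0.002], "turn": [0, 0, 0], "fingers": 1.0}]}}

```text
clock: 17.38
position: [0.4616, 0.1723, 0.0286]
ee_rot: [0.998, 0.069, -0.002, -0.002]
ft_force: [-4.2, -1.6, 16.1]
grip_width: 0.202
grasp_force: 34.2
```

Call:
{"api": "move_arm", "payload": {"plan": [{"delta_pos": [0, 0, 0.0], "turn": [0, 0, 0], "fingers": 0.7}, {"delta_pos": [0, 0, 0.0], "turn": [0, 0, 0], "fingers": 0.6}, {"delta_pos": [0, 0, 0.0], "turn": [0, 0, 0], "fingers": 0.6}, {"delta_pos": [0, 0, -0.02], "turn": [0, 0, 0], "fingers": 0.6}, {"delta_pos": [0, 0, -0.07], "turn": [0, 0, 0], "fingers": 0.5}, {"delta_pos": [0, 0, -0.13], "turn": [0, 0, 0], "fingers": 0.5}, {"delta_pos": [0, 0, -0.15], "turn": [0, 0, 0], "fingers": 0.0}]}}

```text
clock: 18.25
position: [0.4629, 0.1724, 0.1818]
ee_rot: [0.998, 0.069, -0.0, -0.002]
ft_force: [0.6, -0.4, -0.9]
grip_width: 0.697
grasp_force: 0.0
```

Run:
```python
from m import *; from plan import *
plan(((.604,-.322,.16),0,0))
# refine capacitor/knob centres from both views: top faces
for n,z,wt,ws in(('cap',.060,(360,165,392,190),(185,250,220,290)),('knob',.028,(394,205,420,226),(122,276,152,304))):
    for nm,w in(('top',wt),('scene',ws)):
        c=C[nm]; P,D,o=cloud(c); q=P[w[1]:w[3],w[0]:w[2]].reshape(-1,3); d=D[w[1]:w[3],w[0]:w[2]].reshape(-1,3)
        k=abs(q[:,2]-z)<.0035; X=(o+d*((z-o[2])/d[:,2])[:,None])[k]
        (a,r)=cv2.minEnclosingCircle((X[:,:2]*1000).astype(np.float32)); print(n,nm,k.sum(),'mean',(X.mean(0)*1000).round(1),'circle',np.round(a,1),round(r,1),'z med',np.median(q[k,2]*1000).round(1))
```

```text
t 18.25 pos [0.4629 0.1724 0.1818]
d [0.0718, 0.5093, 0.0195] turn [-0.005, 0.0, 0.138] rows>=8.2
cap top 138 mean [ 604.  -322.3   60. ] circle [ 604. -322.] 17.8 z med 60.9
cap scene 154 mean [ 610.5 -326.7   60. ] circle [ 610.3 -325.9] 17.8 z med 59.2
knob top 103 mean [ 509.2 -410.    28. ] circle [ 509.1 -410. ] 14.9 z med 28.1
knob scene 144 mean [ 514.6 -412.8   28. ] circle [ 514.8 -413.1] 16.3 z med 27.3
```

Call:
{"api": "move_arm", "payload": {"plan": [{"delta_pos": [0.074, 0.51, 0.019], "turn": [-0.005, 0, 0.138], "fingers": 0.0}, {"delta_pos": [0.074, 0.51, 0.019], "turn": [-0.005, 0, 0.138], "fingers": 0.0}, {"delta_pos": [0.074, 0.51, 0.019], "turn": [-0.005, 0, 0.138], "fingers": 0.0}, {"delta_pos": [0.074, 0.51, 0.019], "turn": [-0.005, 0, 0.138], "fingers": 0.0}, {"delta_pos": [0.074, 0.51, 0.019], "turn": [-0.005, 0, 0.138], "fingers": 0.0}, {"delta_pos": [0.074, 0.51, 0.019], "turn": [-0.005, 0, 0.138], "fingers": 0.0}, {"delta_pos": [0.074, 0.51, 0.019], "turn": [-0.005, 0, 0.138], "fingers": 0.0}, {"delta_pos": [0.074, 0.51, 0.019], "turn": [-0.005, 0, 0.138], "fingers": 0.0}, {"delta_pos": [0.074, 0.51, 0.019], "turn": [-0.005, 0, 0.138], "fingers": 0.0}, {"delta_pos": [0.074, 0.51, 0.019], "turn": [-0.005, 0, 0.138], "fingers": 0.0}, {"delta_pos": [0.074, 0.51, 0.019], "turn": [-0.005, 0, 0.138], "fingers": 0.0}, {"delta_pos": [0.074, 0.51, 0.019], "turn": [-0.005, 0, 0.138], "fingers": 0.0}]}}

```text
clock: 19.75
position: [0.605, -0.3219, 0.1563]
ee_rot: [1.0, 0.001, -0.002, 0.001]
ft_force: [0.4, -0.1, -0.5]
grip_width: 1.002
grasp_force: 0.0
```

Run:
```python
from plan import *
plan(((.606,-.323,.04),0,0)); print(get_obs()['joint_pos'].round(2))
c=shot('top','t6'); s=shot('scene','s6')
i=cv2.resize(cv2.imread('pics/t6.png')[140:250,140:250],(400,400),interpolation=cv2.INTER_CUBIC)
j=cv2.resize(cv2.imread('pics/s6.png')[180:310,130:260],(400,400),interpolation=cv2.INTER_CUBIC); cv2.imwrite('pics/c6.png',np.hstack([cv2.convertScaleAbs(i,alpha=1.5),j]))
```

```text
t 19.75 pos [ 0.605  -0.3219  0.1563]
d [0.0016, 0.001, 0.1163] turn [0.001, 0.005, 0.002] rows>=1.9
[ 0.85  0.6  -0.64  1.36  0.36  1.3  -1.37]
```

View pics/c6.png

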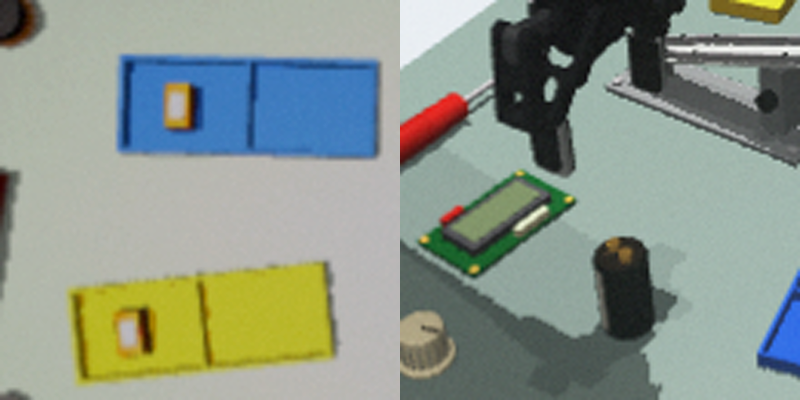

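Both relays stand upright in the left compartments at (178,105) and (130,330). The open jaws are over the capacitor at (625,290).

Call:
{"api": "move_arm", "payload": {"plan": [{"delta_pos": [0.002, 0.001, 0.05], "turn": [0, 0, 0], "fingers": 0.0}, {"delta_pos": [0.002, 0.001, 0.095], "turn": [0, 0, 0], "fingers": 0.0}, {"delta_pos": [0.002, 0.001, 0.116], "turn": [0, 0, 0], "fingers": 0.2}, {"delta_pos": [0.002, 0.001, 0.116], "turn": [0, 0, 0], "fingers": 0.4}, {"delta_pos": [0.002, 0.001, 0.116], "turn": [0, 0, 0], "fingers": 0.5}, {"delta_pos": [0.002, 0.001, 0.116], "turn": [0, 0, 0], "fingers": 1.0}, {"delta_pos": [0.002, 0.001, 0.116], "turn": [0, 0, 0], "fingers": 1.0}, {"delta_pos": [0.002, 0.001, 0.116], "turn": [0, 0, 0], "fingers": 1.0}, {"delta_pos": [0.002, 0.001, 0.116], "turn": [0, 0, 0], "fingers": 1.0}, {"delta_pos": [0.002, 0.001, 0.116], "turn": [0, 0, 0], "fingers": 1.0}], "force": 35}}

```text
clock: 21.1
position: [0.6073, -0.3252, 0.0419]
ee_rot: [1.0, -0.0, -0.001, 0.001]
ft_force: [-1.0, 0.7, 8.6]
grip_width: 0.398
grasp_force: 34.9
```

Call:
{"api": "move_arm", "payload": {"plan": [{"delta_pos": [0, 0, -0.02], "turn": [0, 0, 0], "fingers": 1.0}, {"delta_pos": [0, 0, -0.06], "turn": [0, 0, 0], "fingers": 1.0}, {"delta_pos": [0, 0, -0.12], "turn": [0, 0, 0], "fingers": 1.0}, {"delta_pos": [0, 0, -0.14], "turn": [0, 0, 0], "fingers": 1.0}, {"delta_pos": [0, 0, -0.14], "turn": [0, 0, 0], "fingers": 1.0}]}}

```text
clock: 21.72
position: [0.6075, -0.3249, 0.1819]
ee_rot: [1.0, -0.0, -0.001, 0.002]
ft_force: [-0.2, 0.5, -2.6]
grip_width: 0.395
grasp_force: 35.0
```

Run:
```python
from plan import *
plan(((.6196,.0527,.17),0,0)); print(get_obs()['grip_width'])
```

```text
t 21.73 pos [ 0.6075 -0.3249  0.1819]
d [0.0117, -0.3777, 0.0107] turn [0.003, 0.002, -0.001] rows>=6.0
0.39486534483148716
```

Call:
{"api": "move_arm", "payload": {"plan": [{"delta_pos": [0.012, -0.378, 0.01], "turn": [0, 0, 0], "fingers": 1.0}, {"delta_pos": [0.012, -0.378, 0.01], "turn": [0, 0, 0], "fingers": 1.0}, {"delta_pos": [0.012, -0.378, 0.01], "turn": [0, 0, 0], "fingers": 1.0}, {"delta_pos": [0.012, -0.378, 0.01], "turn": [0, 0, 0], "fingers": 1.0}, {"delta_pos": [0.012, -0.378, 0.01], "turn": [0, 0, 0], "fingers": 1.0}, {"delta_pos": [0.012, -0.378, 0.01], "turn": [0, 0, 0], "fingers": 1.0}, {"delta_pos": [0.012, -0.378, 0.01], "turn": [0, 0, 0], "fingers": 1.0}, {"delta_pos": [0.012, -0.378, 0.01], "turn": [0, 0, 0], "fingers": 1.0}, {"delta_pos": [0.012, -0.378, 0.01], "turn": [0, 0, 0], "fingers": 1.0}]}}

```text
clock: 22.85
position: [0.6189, 0.0511, 0.1681]
ee_rot: [1.0, -0.002, -0.003, 0.001]
ft_force: [0.5, -0.7, 0.0]
grip_width: 0.401
grasp_force: 35.2
```

Run:
```python
from plan import *
plan(((.6196,.0527,.048),0,0)); print(get_obs()['grip_width'])
s=shot('scene','s7'); cv2.imwrite('pics/c7.png',cv2.resize(cv2.imread('pics/s7.png')[60:240,200:380],(600,600),interpolation=cv2.INTER_CUBIC))
```

```text
t 22.85 pos [0.6189 0.0511 0.1681]
d [0.0015, -0.0019, 0.12] turn [0.002, 0.007, -0.004] rows>=1.9
0.4009037401403615
```

View pics/c7.png

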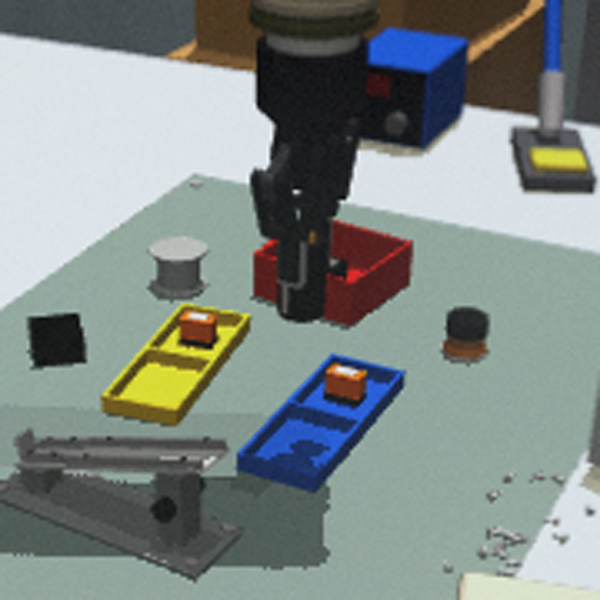

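The capacitor is held upright at (303,285) and its shadow falls in the near blue compartment. Lowering it now.

Call:
{"api": "move_arm", "payload": {"plan": [{"delta_pos": [0.001, -0.002, 0.06], "turn": [0, 0, 0], "fingers": 1.0}, {"delta_pos": [0.001, -0.002, 0.1], "turn": [0, 0, 0], "fingers": 1.0}, {"delta_pos": [0.001, -0.002, 0.115], "turn": [0, 0, 0], "fingers": 1.0}, {"delta_pos": [0.001, -0.002, 0.12], "turn": [0, 0, 0], "fingers": 1.0}, {"delta_pos": [0.001, -0.002, 0.12], "turn": [0, 0, 0], "fingers": 1.0}, {"delta_pos": [0.001, -0.002, 0.122], "turn": [0, 0, 0], "fingers": 1.0}, {"delta_pos": [0.001, -0.002, 0.123], "turn": [0, 0, 0], "fingers": 1.0}]}}

```text
clock: 23.78
position: [0.6198, 0.0552, 0.0467]
ee_rot: [1.0, -0.0, -0.002, 0.001]
ft_force: [-0.6, 0.4, -1.1]
grip_width: 0.399
grasp_force: 35.2
```

Call:
{"api": "move_arm", "payload": {"plan": [{"delta_pos": [0, 0, 0.001], "turn": [0, 0, 0], "fingers": 1.0}, {"delta_pos": [0, 0, 0.002], "turn": [0, 0, 0], "fingers": 1.0}, {"delta_pos": [0, 0, 0.003], "turn": [0, 0, 0], "fingers": 1.0}, {"delta_pos": [0, 0, 0.003], "turn": [0, 0, 0], "fingers": 1.0}]}}

```text
clock: 24.28
position: [0.6198, 0.0552, 0.0448]
ee_rot: [1.0, -0.0, -0.002, 0.001]
ft_force: [-5.5, -2.1, 16.2]
grip_width: 0.396
grasp_force: 36.9
```

Call:
{"api": "move_arm", "payload": {"plan": [{"delta_pos": [0, 0, 0.0], "turn": [0, 0, 0], "fingers": 0.5}, {"delta_pos": [0, 0, 0.0], "turn": [0, 0, 0], "fingers": 0.35}, {"delta_pos": [0, 0, 0.0], "turn": [0, 0, 0], "fingers": 0.35}, {"delta_pos": [0, 0, -0.03], "turn": [0, 0, 0], "fingers": 0.35}, {"delta_pos": [0, 0, -0.08], "turn": [0, 0, 0], "fingers": 0.35}, {"delta_pos": [0, 0, -0.13], "turn": [0, 0, 0], "fingers": 0.3}, {"delta_pos": [0, 0, -0.13], "turn": [0, 0, 0], "fingers": 0.3}]}}

```text
clock: 25.15
position: [0.6221, 0.0561, 0.1772]
ee_rot: [1.0, -0.0, 0.001, 0.0]
ft_force: [0.4, 0.2, -0.1]
grip_width: 0.699
grasp_force: 0.0
```

Run:
```python
from plan import *
plan(((.511,-.411,.16),10,0))
```

```text
t 25.15 pos [0.6221 0.0561 0.1772]
d [-0.1107, 0.4671, 0.0174] turn [0.001, -0.001, -0.175] rows>=7.7
```

Call:
{"api": "move_arm", "payload": {"plan": [{"delta_pos": [-0.111, 0.467, 0.017], "turn": [0, 0, -0.175], "fingers": 0.3}, {"delta_pos": [-0.111, 0.467, 0.017], "turn": [0, 0, -0.175], "fingers": 0.3}, {"delta_pos": [-0.111, 0.467, 0.017], "turn": [0, 0, -0.175], "fingers": 0.3}, {"delta_pos": [-0.111, 0.467, 0.017], "turn": [0, 0, -0.175], "fingers": 0.3}, {"delta_pos": [-0.111, 0.467, 0.017], "turn": [0, 0, -0.175], "fingers": 0.3}, {"delta_pos": [-0.111, 0.467, 0.017], "turn": [0, 0, -0.175], "fingers": 0.3}, {"delta_pos": [-0.111, 0.467, 0.017], "turn": [0, 0, -0.175], "fingers": 0.3}, {"delta_pos": [-0.111, 0.467, 0.017], "turn": [0, 0, -0.175], "fingers": 0.3}, {"delta_pos": [-0.111, 0.467, 0.017], "turn": [0, 0, -0.175], "fingers": 0.3}, {"delta_pos": [-0.111, 0.467, 0.017], "turn": [0, 0, -0.175], "fingers": 0.3}, {"delta_pos": [-0.111, 0.467, 0.017], "turn": [0, 0, -0.175], "fingers": 0.3}]}}

```text
clock: 26.52
position: [0.5094, -0.4099, 0.157]
ee_rot: [0.996, 0.088, -0.003, 0.0]
ft_force: [-0.2, 1.3, -0.5]
grip_width: 0.703
grasp_force: 0.0
```

Run:
```python
from plan import *
plan(((.511,-.411,.021),10,0))
```

```text
t 26.52 pos [ 0.5094 -0.4099  0.157 ]
d [0.0021, 0.0014, 0.136] turn [-0.0, 0.005, 0.002] rows>=2.2
```

Call:
{"api": "move_arm", "payload": {"plan": [{"delta_pos": [0.002, 0.001, 0.055], "turn": [0, 0, 0], "fingers": 0.3}, {"delta_pos": [0.002, 0.001, 0.105], "turn": [0, 0, 0], "fingers": 0.3}, {"delta_pos": [0.002, 0.001, 0.136], "turn": [0, 0, 0], "fingers": 0.35}, {"delta_pos": [0.002, 0.001, 0.136], "turn": [0, 0, 0], "fingers": 0.5}, {"delta_pos": [0.002, 0.001, 0.136], "turn": [0, 0, 0], "fingers": 0.6}, {"delta_pos": [0.002, 0.001, 0.136], "turn": [0, 0, 0], "fingers": 1.0}, {"delta_pos": [0.002, 0.001, 0.136], "turn": [0, 0, 0], "fingers": 1.0}, {"delta_pos": [0.002, 0.001, 0.136], "turn": [0, 0, 0], "fingers": 1.0}, {"delta_pos": [0.002, 0.001, 0.136], "turn": [0, 0, 0], "fingers": 1.0}], "force": 30}}

```text
clock: 27.65
position: [0.5113, -0.4129, 0.0234]
ee_rot: [0.996, 0.087, -0.002, 0.001]
ft_force: [0.6, 0.5, 6.4]
grip_width: 0.336
grasp_force: 30.1
```

Call:
{"api": "move_arm", "payload": {"plan": [{"delta_pos": [0, 0, -0.02], "turn": [0, 0, 0], "fingers": 1.0}, {"delta_pos": [0, 0, -0.06], "turn": [0, 0, 0], "fingers": 1.0}, {"delta_pos": [0, 0, -0.12], "turn": [0, 0, 0], "fingers": 1.0}, {"delta_pos": [0, 0, -0.14], "turn": [0, 0, 0], "fingers": 1.0}, {"delta_pos": [0, 0, -0.14], "turn": [0, 0, 0], "fingers": 1.0}]}}

```text
clock: 28.28
position: [0.5115, -0.4128, 0.1638]
ee_rot: [0.996, 0.087, -0.002, 0.002]
ft_force: [0.5, 0.4, -1.1]
grip_width: 0.336
grasp_force: 29.7
```

Run:
```python
from plan import *
plan(((.4736,.0823,.16),7.8,0)); print(get_obs()['grip_width'])
```

```text
t 28.27 pos [ 0.5115 -0.4128  0.1638]
d [0.0485, -0.4942, 0.0019] turn [0.003, 0.003, 0.038] rows>=7.9
0.3362843321832344
```

Call:
{"api": "move_arm", "payload": {"plan": [{"delta_pos": [0.049, -0.494, 0.002], "turn": [0, 0, 0.038], "fingers": 1.0}, {"delta_pos": [0.049, -0.494, 0.002], "turn": [0, 0, 0.038], "fingers": 1.0}, {"delta_pos": [0.049, -0.494, 0.002], "turn": [0, 0, 0.038], "fingers": 1.0}, {"delta_pos": [0.049, -0.494, 0.002], "turn": [0, 0, 0.038], "fingers": 1.0}, {"delta_pos": [0.049, -0.494, 0.002], "turn": [0, 0, 0.038], "fingers": 1.0}, {"delta_pos": [0.049, -0.494, 0.002], "turn": [0, 0, 0.038], "fingers": 1.0}, {"delta_pos": [0.049, -0.494, 0.002], "turn": [0, 0, 0.038], "fingers": 1.0}, {"delta_pos": [0.049, -0.494, 0.002], "turn": [0, 0, 0.038], "fingers": 1.0}, {"delta_pos": [0.049, -0.494, 0.002], "turn": [0, 0, 0.038], "fingers": 1.0}, {"delta_pos": [0.049, -0.494, 0.002], "turn": [0, 0, 0.038], "fingers": 1.0}, {"delta_pos": [0.049, -0.494, 0.002], "turn": [0, 0, 0.038], "fingers": 1.0}]}}

```text
clock: 29.65
position: [0.4733, 0.0812, 0.1581]
ee_rot: [0.998, 0.067, -0.003, 0.001]
ft_force: [0.0, -0.8, 0.0]
grip_width: 0.341
grasp_force: 29.8
```

Run:
```python
from plan import *
plan(((.4736,.0823,.0285),7.8,0)); print(get_obs()['grip_width'])
s=shot('scene','s8'); cv2.imwrite('pics/c8.png',cv2.resize(cv2.imread('pics/s8.png')[60:240,180:360],(600,600),interpolation=cv2.INTER_CUBIC))
```

```text
t 29.65 pos [0.4733 0.0812 0.1581]
d [0.0013, -0.0011, 0.1296] turn [0.001, 0.007, -0.002] rows>=2.1
0.3405018157454763
```

View pics/c8.png

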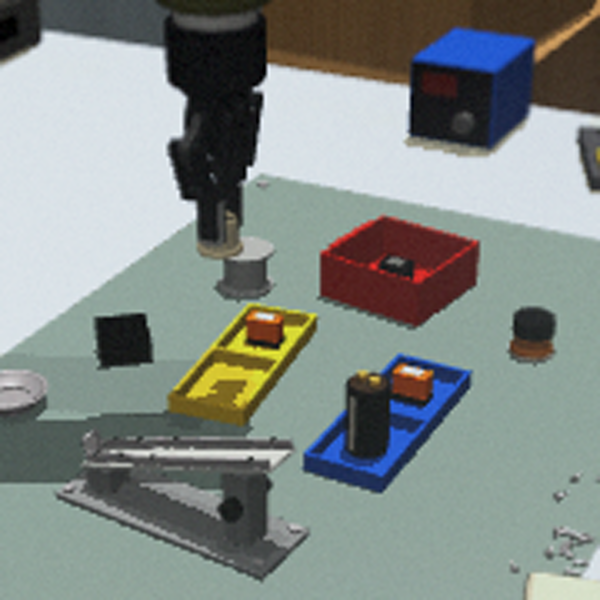

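The capacitor stands upright in the blue tray at (367,415). The knob is held level at (220,240). Lowering it into the near yellow compartment.

Call:
{"api": "move_arm", "payload": {"plan": [{"delta_pos": [0.001, -0.001, 0.06], "turn": [0, 0, 0], "fingers": 1.0}, {"delta_pos": [0.001, -0.001, 0.105], "turn": [0, 0, 0], "fingers": 1.0}, {"delta_pos": [0.001, -0.001, 0.122], "turn": [0, 0, 0], "fingers": 1.0}, {"delta_pos": [0.001, -0.001, 0.128], "turn": [0, 0, 0], "fingers": 1.0}, {"delta_pos": [0.001, -0.001, 0.13], "turn": [0, 0, 0], "fingers": 1.0}, {"delta_pos": [0.001, -0.001, 0.131], "turn": [0, 0, 0], "fingers": 1.0}, {"delta_pos": [0.001, -0.001, 0.132], "turn": [0, 0, 0], "fingers": 1.0}, {"delta_pos": [0.001, -0.001, 0.132], "turn": [0, 0, 0], "fingers": 1.0}]}}

```text
clock: 30.7
position: [0.4737, 0.0836, 0.027]
ee_rot: [0.998, 0.068, -0.003, 0.001]
ft_force: [0.2, -0.3, -0.5]
grip_width: 0.336
grasp_force: 29.8
```

Call:
{"api": "move_arm", "payload": {"plan": [{"delta_pos": [0, 0, 0.001], "turn": [0, 0, 0], "fingers": 1.0}, {"delta_pos": [0, 0, 0.002], "turn": [0, 0, 0], "fingers": 1.0}, {"delta_pos": [0, 0, 0.002], "turn": [0, 0, 0], "fingers": 1.0}]}}

```text
clock: 31.08
position: [0.4738, 0.0837, 0.0261]
ee_rot: [0.998, 0.068, -0.003, 0.001]
ft_force: [-9.4, -2.7, 25.0]
grip_width: 0.337
grasp_force: 32.0
```

Call:
{"api": "move_arm", "payload": {"plan": [{"delta_pos": [0, 0, -0.001], "turn": [0, 0, 0], "fingers": 1.0}, {"delta_pos": [0, 0, -0.001], "turn": [0, 0, 0], "fingers": 0.6}, {"delta_pos": [0, 0, -0.001], "turn": [0, 0, 0], "fingers": 0.52}, {"delta_pos": [0, 0, -0.001], "turn": [0, 0, 0], "fingers": 0.52}, {"delta_pos": [0, 0, -0.03], "turn": [0, 0, 0], "fingers": 0.52}, {"delta_pos": [0, 0, -0.08], "turn": [0, 0, 0], "fingers": 0.52}, {"delta_pos": [0, 0, -0.14], "turn": [0, 0, 0], "fingers": 0.5}, {"delta_pos": [-0.06, 0.05, -0.15], "turn": [0, 0, 0], "fingers": 0.5}, {"delta_pos": [-0.06, 0.15, -0.15], "turn": [0, 0, 0], "fingers": 0.5}, {"delta_pos": [-0.06, 0.2, -0.15], "turn": [0, 0, 0], "fingers": 0.5}, {"delta_pos": [-0.06, 0.25, -0.15], "turn": [0, 0, 0], "fingers": 0.5}, {"delta_pos": [-0.06, 0.25, -0.15], "turn": [0, 0, 0], "fingers": 0.5}]}}

```text
clock: 32.58
position: [0.4483, -0.1757, 0.1748]
ee_rot: [0.998, 0.066, -0.003, 0.0]
ft_force: [0.5, 1.1, -0.2]
grip_width: 0.499
grasp_force: 0.0
```

Run:
```python
from m import *
c=shot('top','t9'); s=shot('scene','s9'); P,_,_=cloud(s); T,_,_=cloud(c)
i=cv2.resize(cv2.imread('pics/t9.png')[140:250,80:250],(464,300),interpolation=cv2.INTER_CUBIC); i=cv2.copyMakeBorder(cv2.convertScaleAbs(i,alpha=1.4),0,100,0,0,cv2.BORDER_CONSTANT)
j=cv2.resize(cv2.imread('pics/s9.png')[120:220,220:320],(336,400),interpolation=cv2.INTER_CUBIC); cv2.imwrite('pics/c9.png',np.hstack([i,j]))
X=T.reshape(-1,3); 
for n,(x,y) in {'cap':(.62,.055),'r1':(.619,.142),'knob':(.474,.083),'r2':(.461,.172),'black':(.521,.33)}.items():
    k=(np.hypot(X[:,0]-x,X[:,1]-y)<.028)&(X[:,2]>.016)&(X[:,2]<.1); print(n,k.sum(),(np.median(X[k],0)*1000).round(1),np.percentile(X[k,2]*1000,90).round(1))
b=mask(c['color'],'g'); b[:,:335]=0;b[:,382:]=0;b[:215]=0;b[248:]=0
print('board',np.round(cv2.minAreaRect((T[b][:,:2]*1000).astype(np.float32))[0],1))
```

```text
cap 190 [615.1  52.6  63.3] 67.0
r1 102 [616.6 141.3  28.4] 31.1
knob 123 [471.   82.2  31.1] 33.3
r2 100 [459.9 171.   29.2] 31.4
black 112 [518.1 328.   29. ] 31.7
board [ 485.3 -264.4]
```

View pics/c9.png

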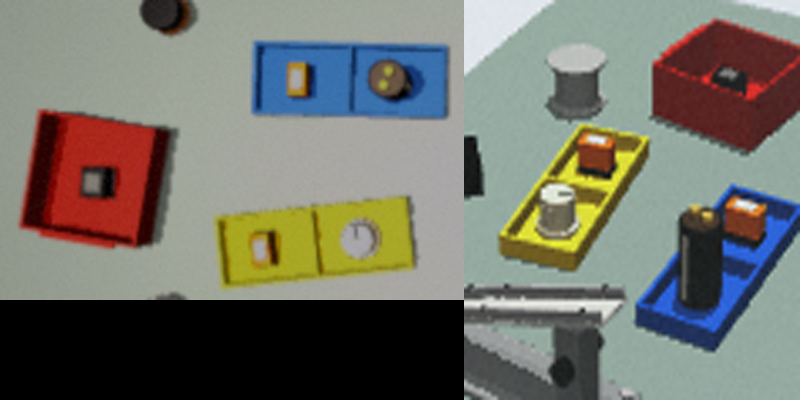

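All five parts are in place and upright: the relays at (298,78) and (263,248), the capacitor at (388,78), the knob at (360,240) and the black relay in the bin at (97,181). The board reading is probably off because the arm partly covers it. It looked unmoved in the earlier views and was never touched, so I hand in.

```bash
python3 -c "
from workcell import hand_in; print(hand_in())"
```

```text
the job is handed in; nothing more can be done
None
```

The job is handed in, with no verdict returned: the final pictures show both kits complete and upright and the black relay in the red bin, but the arm partly hid the display board, so I couldn't measure that it stayed put (it was never touched).

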